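# Clamp the glued toy tram with the pump clamp and keep holding

### The arm

A 6-joint arm with a two-finger parallel gripper is mounted at the origin on the work surface. World frame = base frame: x ahead of the robot, y to its left, z up, the work surface at z = 0. Lengths are in m, angles in degrees, forces in N, time in s.
With the tool pointing down it reaches from about 0.25 to 0.725 m from the base axis. Payload 9.7 kg.
Tool frame: the origin (TCP) lies between the finger pads; the fingertips stand 11 mm ahead of it and the grasp point (between the pads) lies 8 mm behind it; z points along the fingers, y is the line along which they close (so a half turn about z gives the same grasp; the last joint's range is limited). The gripper opens to 85 mm and grips with 20 to 120 N. Pads are 22 mm wide; open, the fingers measure 114 mm over their backs; the gripper's body (76 mm by 85 mm) begins 54 mm behind the grasp point. The pads swing forward as they close: fully open they stand 13 mm farther back than shut.
Start: joints at [72.135, 4.979, 10.078, 95.1, 0, 90], TCP at [0.169, 0.523, 0.242] pointing down, gripper open.
Joint ranges: [-179.16, 179.16], [-48.56, 103.87], [-65.8, 70.77], [-126.05, 130.52], [-82.76, 87.17], [-180, 180]. Speed limits (degrees/s): [127.2, 127.2, 147.25, 180, 180, 180].

### API

Orientations are given as [roll, pitch, yaw] about the fixed x, y, z axes, in that order (R = Rz(yaw) Ry(pitch) Rx(roll)).
In Python, from workcell import monitor, cams, ticket gives the robot as it stands.
- The arm moves only by the tool carry_out, never from a script. Its argument "plan" is a list of rows, each an object with "travel": the shift along the world's x, y, z as a fraction of full scale, a list of three; "angular": the turn, a rotation vector about the world's x, y, z as a fraction of full scale, a list of three; "grip": the gripper's target within -1 to 1 (fully open at 1, half-way at 0, shut at -1). In form: [{"travel": [x, y, z], "angular": [ax, ay, az], "grip": grip}, ...]. A call has 1 to 8 rows; each row is the pose to reach, as a shift and turn from the pose commanded when the call began; what a row does not reach only later rows make up. Full scale, the value 1, is 300 mm for a shift and 0.5 rad for a turn. A row lasts 1/12 s, in which the tool goes at most 41.7 mm and 7.16 degrees, less where a joint would pass 70% of its speed; a pose out of reach is approached as far as the arm can. A call with a number of a shift or a turn outside -1 to 1 is refused whole. A call with a gripper value outside its range is refused whole. The fingers move at their own pace and stop on an object; "grip_force" is the grip in N (left out, the last holds). Time passes only in rows, so rows that repeat a pose let the fingers close. It gives the time, the measured TCP pose, the force, the opening and the grip force at its end, in the units of the state.
- monitor.get_obs(): the state, without advancing time (a new reading comes with each control period).
- cams.camera(name): name is "scene" or "top" or "wrist"; returns a dict with "frame" (384x512x3 uint8, red, green, blue), "mtx" (3x3 intrinsics, pixels), "dist" ([k1, k2, p1, p2, k3] as OpenCV has them; the pictures are not rectified), "view" (4x4, takes a point from world to camera coordinates); the wrist camera has in their place "T_tool_cam" (4x4, takes a point from camera to tool coordinates, whose origin is the TCP and whose axes are the flange's). Camera axes: x right, y up, looking along -z (the intrinsics and any distortion apply to the point x, -y, -z); pixel columns grow to the right and rows downward; lengths in m; the calibration is good to about 2 mm. A picture is of the moment at which its call begins: read the wrist's pose just before it. There is no depth.
- ticket.job_done(): hands the job in; it is judged then, once.
The state is a dict: "time": time; "q": joint angles; "qd": joint speeds; "joint_efforts": joint torques, N m; "ee_pos": TCP position; "tcp_rot": TCP orientation; "wrist_force": force on the tool from outside, world axes, zero at the start; "torque": the same for the moment, N m; "opening": finger opening in m; "grasp_force": force on a finger pad.
Only numpy, scipy, OpenCV 4.12 (cv2) and the standard library are available. Lean on these libraries where they do the work, as an engineer would, in place of code of your own. Each camera call takes 0.05 s, during which the arm holds its last target. There are 200 camera calls.

### The job

The pink wooden tram was just glued across its middle: stand it on its wheels on the bed of the pump clamp, lengthwise between the rod's pad and the end stop and in line with the rod, and let go of it. Then squeeze and release the clamp's trigger again and again until the sprung pad presses the tram against the end stop with its spring squeezed by about half (7 mm), never so hard that the spring is nearly bottomed (14 mm), and finish while still holding the trigger squeezed in the gripper. Move the rod only with the trigger, and leave the other toys on the board where they are.

Things in the scene. Friction and masses are not known exactly. Their poses are not given: they have to be found in the camera images.
- tram: Loose pink painted wooden toy tram, 90 long (its x) x 34 wide (y) x 46 mm tall, white roof, dark windows, about 0.12 kg; stands on the train board (board top 18 mm above the bench). Origin: centre of its underside. Its two ends are alike, so either may face the stop.
- clamp: Fixed pump clamp on the board: a beech bed 300 x 66 x 8 mm (top z 8, x -60 to 240) carrying along its +x the dark housing (x -23 to 31, y +-17, low part up to z 54, upper part x +-22 up to z 92) with handle and trigger, the rod with black pad (at y 0, z 31; its tail sticks out behind to x -95) and the end stop. Origin: bed's underside on its midline, below the handle, 18 mm above the bench. All figures here are mm in this frame.
- grip (a point): Where to squeeze from above, fingers closing along clamp x: centre of handle + trigger when fully squeezed, clamp (-6, 0, 124). The fixed handle post is x -22 to -6, y +-13, z 92 to 152. The lever before it, top at z 134, leans away at rest (front of its top at x 26); fully squeezed it is upright, front at x 10. So the pair is 48 mm wide at rest, 32 squeezed. The housing below ends at z 92.
- home (a point): Point on the bed's top where the tram's origin lies when it touches the end stop, in line with the rod: clamp (165, 0, 8). The tram may be set down up to 15 mm short of it; the pad pushes it home.
- endstop: Fixed upright steel block of the clamp, 20 x 46 x 50 mm, face at clamp x 210 mm, rising to 58 mm above the board. Origin: foot of that face, clamp (210, 0, 0).
- pad_face (a point): Centre of the front face of the rod's square black pad (30 x 30 mm, 10 thick), at clamp (72 + advance - spring, 0, 31) mm.
- pad: The rod's black pad itself; its origin is the point at clamp (advance - spring, 0, 0) mm.
- rod: The toothed steel rod; its origin is the point at clamp (advance, 0, 0) mm. Not to be pushed by hand.
- lever: The trigger's lever, 24 mm wide, 12 thick, up to 50 mm above its hinge; origin at the hinge, clamp (4, 0, 85) mm.
- trigger (a joint): Trigger angle: 0 at rest, 0.33 fully squeezed (about 16 mm of travel at the lever's top). It springs back by itself when let go (2 to 3 N). A squeeze takes about 8 N while the rod runs free and up to about 13 N at the lever when the pad presses.
- advance (a joint): Rod advance towards the end stop, 0 to 0.07 m; starts at 0 to 0.018. One full squeeze carries it forward about 10 mm (5 to 15; ratchet teeth of 5 mm, so the first part of a squeeze may be idle; then about 0.8 mm of rod per mm of travel at the lever's top). It stays where it is when the trigger is let go and does not run back by more than 1 mm.
- spring (a joint): How far the pad's spring is squeezed, m: 0 while the pad touches nothing, at most 0.016; 0.35 N per mm plus 0.35 N (it gives 1 to 3 mm while the pad only slides the tram along the bed). With the tram against the stop every further mm of rod squeezes it one mm more.
- track_a: Bystander: straight beech track 150 x 40 x 12 mm, flat on the board on the robot's side. Origin: centre of its underside.
- track_b: Bystander: the same beech track, on the far side. Origin: centre of its underside.
- ramp: Bystander: small wooden cattle ramp, 100 x 45 x 45 mm. Origin: centre of its underside.
- bridge: Bystander: small lacquered footbridge with railings, 130 x 36 x 52 mm. Origin: centre of its underside.
- cow: Bystander: small wooden cow, 55 x 14 x 43 mm. Origin: centre of its underside.
- tree: Bystander: turned wooden tree, 78 mm tall. Origin: centre of its underside.
- glue: Bystander: glue bottle, 44 mm across, 110 mm tall. Origin: centre of its underside.

How it is judged (in metres and radians):
On the way:
1. the tram stands released on the clamp's bed between pad and end stop, in line with the rod, the pad's spring not yet squeezed (y of tram in the frame of clamp between -0.01 and 0.01 m and z of tram in the frame of clamp between 0.004 and 0.012 m and angle between the x axis of tram and the x axis of clamp, either way round below 0.15 rad and angle between tram's own z axis and vertical below 0.1 rad and contact force between the fingers and tram below 0.1 N and x of tram in the frame of clamp between 0.14 and 0.169 m and value of joint spring below 0.0012 m), for 0.2 s.
At the end, for the whole second after the job is handed in: Tram upright on the bed against the stop (3 mm along the rod, 10 mm across, 0.15 rad), not touched by the robot; pad presses it (over 1 N; over 0.3 N at the stop), spring squeezed 4 to 12 mm; fingers still press the trigger (over 1 N, past 0.02 rad); all still (y of tram in the frame of clamp between -0.01 and 0.01 m and z of tram in the frame of clamp between 0.004 and 0.012 m and angle between the x axis of tram and the x axis of clamp, either way round below 0.15 rad and angle between tram's own z axis and vertical below 0.1 rad and contact force between the fingers and tram below 0.1 N and x of tram in the frame of clamp between 0.162 and 0.168 m and value of joint spring between 0.004 and 0.012 m and contact force between pad and tram above 1 N and contact force between endstop and tram above 0.3 N and contact force between the fingers and lever above 1 N and value of joint trigger above 0.02 rad and linear speed of tram below 0.01 m/s); the arm keeps its last pose, push and grip.
It fails at once if the pad's spring is squeezed past 14 mm: the glued tram is crushed (value of joint spring above 0.014 m).
It fails at once if the robot pushes the rod or its pad directly (contact force between any of the fingers, the arm and rod above 1.5 N or contact force between any of the fingers, the arm and pad above 1.5 N).
It fails at once if another toy on the board is moved by more than 30 mm (distance of any of track_a, track_b, ramp, bridge, cow, tree, glue from where it was at the start of the episode above 0.03 m).
It also fails if it takes over 67 s, if anything falls off the work surface, if the arm or the gripper's body presses on something with over 40 N, if the wrist force passes 120 N, or if a joint passes its speed limit or range.

## Working session

There is one attempt and no reset: what is moved stays moved. The work goes in short steps, Python scripts to look and compute and a tool call to move; the robot and the scene stay as the last step left them, time stands still between calls to the robot, and variables do not carry over. Pictures are saved under pics/ and viewed, at most 10 in all, crops included, and the job is handed in when it is done.

Besides the shell and the picture viewer there is one more tool, called after "Emit:" by a JSON object that holds its "method" and its "body", one argument or row to a line. carry_out: Moves the arm, as the interface text tells. Its arguments: {"type":"object","properties":{"plan":{"type":"array","items":{"type":"object","properties":{"travel":{"type":"array","items":{"type":"number"}},"angular":{"type":"array","items":{"type":"number"}},"grip":{"type":"number"}}}},"grip_force":{"type":"number"}},"required":["plan"]}

```bash
mkdir -p pics; cat > h.py <<'E'
import numpy as np,cv2
from workcell import monitor,cams,ticket
F=np.diag([1.,-1,-1])
def snap(n,f):
    c=cams.camera(n); cv2.imwrite(f,c['frame'][:,:,::-1]); np.savez(f+'.npz',**{k:v for k,v in c.items() if k!='frame'}); return c
def ray(c,V,uv):
    p=cv2.undistortPoints(np.array([[uv]],float),np.array(c['mtx']),np.array(c['dist']))[0,0]
    R=V[:3,:3];o=-R.T@V[:3,3]; d=R.T@(F@np.array([p[0],p[1],1])); return o,d
def onz(c,V,uv,z):
    o,d=ray(c,V,uv); return o+d*(z-o[2])/d[2]
def proj(c,V,P):
    P=np.atleast_2d(P); q=(P@V[:3,:3].T+V[:3,3])@F
    return cv2.projectPoints(q,np.zeros(3),np.zeros(3),np.array(c['mtx']),np.array(c['dist']))[0][:,0]
E
python3 - <<'E'
from h import *
print(monitor.get_obs())
a=snap('top','pics/top.png')['frame'];b=snap('scene','pics/scene.png')['frame']
cv2.imwrite('pics/top2.png',cv2.resize(a[:,:,::-1],(800,600),interpolation=cv2.INTER_CUBIC))
cv2.imwrite('pics/scene2.png',cv2.resize(b[:,:,::-1],(800,600),interpolation=cv2.INTER_CUBIC))
E
```

```text
{'time': 0.0, 'q': array([7.21348978e+01, 5.01182761e+00, 1.00354129e+01, 9.50996929e+01,
       2.33586510e-03, 8.99993681e+01]), 'qd': array([-0.02657033, -0.05544204,  0.03575748, -0.05437473,  0.01831667,
       -0.01057421]), 'joint_efforts': array([ 8.87945316e-04, -5.20393038e+01,  4.64802969e+01,  1.64178223e-02,
       -4.97818235e-06,  2.65220592e-06]), 'ee_pos': array([0.16865255, 0.5232842 , 0.24158467]), 'tcp_rot': array([-1.79923892e+02, -2.33670246e-03,  1.62135527e+02]), 'wrist_force': array([-0.30635407, -0.31571595,  0.43409176]), 'torque': array([ 0.00144922, -0.02577736,  0.03046097]), 'grasp_force': 0.0, 'opening': 0.08562784538574991}
```

View pics/top2.png

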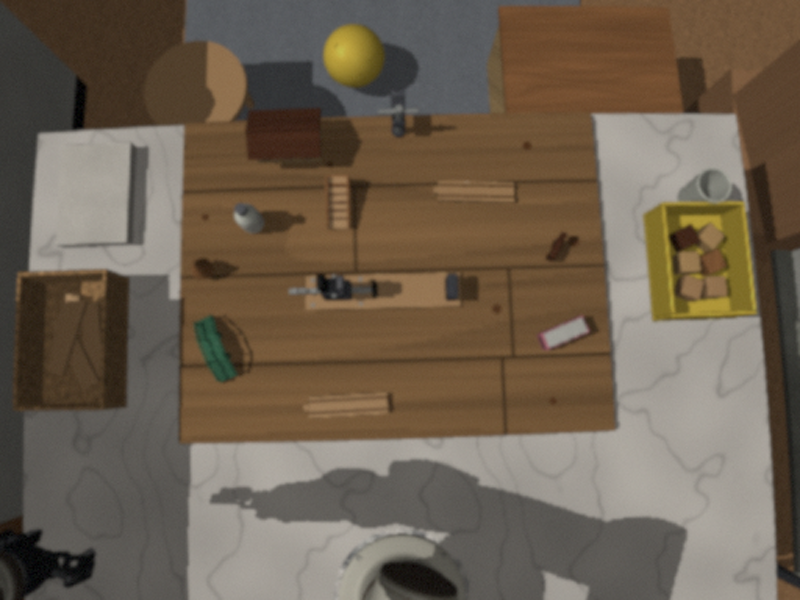

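View pics/scene2.png

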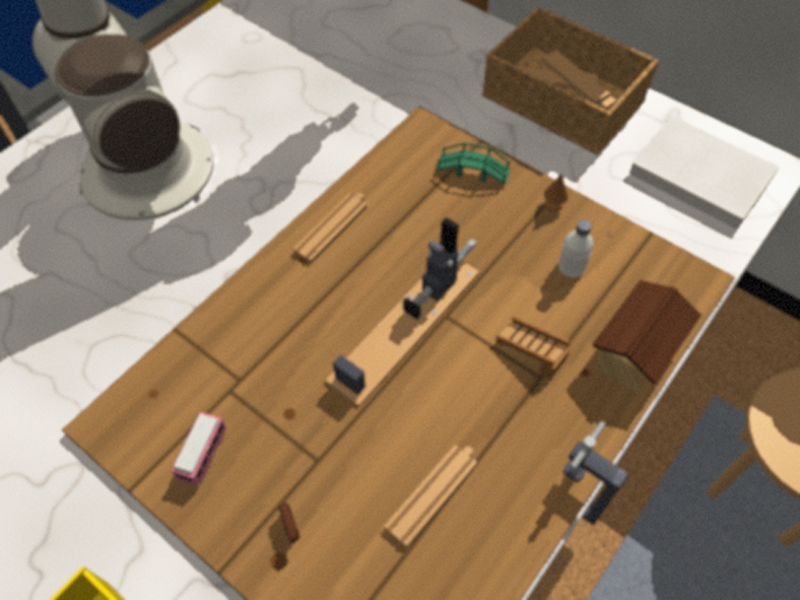

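The top view (800x600) shows the tram at about (565,333), its roof white. The clamp's bed runs from (305,290) to (462,290), with the end stop at (453,287) and the handle at (325,287). The scene view shows the same layout, with the tram at (200,447) and the stop at (350,375). Next I'll measure both.

```bash
python3 - <<'E'
from h import *
a=cv2.imread('pics/top.png'); c=np.load('pics/top.png.npz');V=c['view']
m=((a.min(2)>120)).astype(np.uint8); m[:, :340]=0; m[:,383:]=0; m[:195]=0;m[235:]=0
r=cv2.minAreaRect(cv2.findNonZero(m)); b=cv2.boxPoints(r); print(r,m.sum())
for z in (.064,):
  P=np.array([onz(c,V,p,z) for p in b]); print(P.round(4), P.mean(0))
print('bed guess',[onz(c,V,np.array(p)*.64,.026).round(4) for p in [(305,312),(462,306),(462,272),(305,275)]])
x0,y0=175,160
cr=a[y0:y0+60,x0:x0+130]; cv2.imwrite('pics/c1.png',cv2.resize(cr,(780,360),interpolation=cv2.INTER_CUBIC))
a=cv2.imread('pics/scene.png');cr=a[130:270,195:325]; cv2.imwrite('pics/c2.png',cv2.resize(cr,(520,560),interpolation=cv2.INTER_CUBIC))
E
```

```text
((361.2106018066406, 212.43765258789062), (9.119339942932129, 26.533397674560547), 67.16634368896484) 242
[[ 0.4876 -0.2789  0.064 ]
 [ 0.5153 -0.3532  0.064 ]
 [ 0.4904 -0.3621  0.064 ]
 [ 0.463  -0.2879  0.064 ]] [ 0.48909213 -0.32051879  0.064     ]
bed guess [array([0.5445, 0.1659, 0.026 ]), array([ 0.5473, -0.1357,  0.026 ]), array([ 0.6134, -0.1386,  0.026 ]), array([0.6164, 0.1651, 0.026 ])]
```

View pics/c1.png

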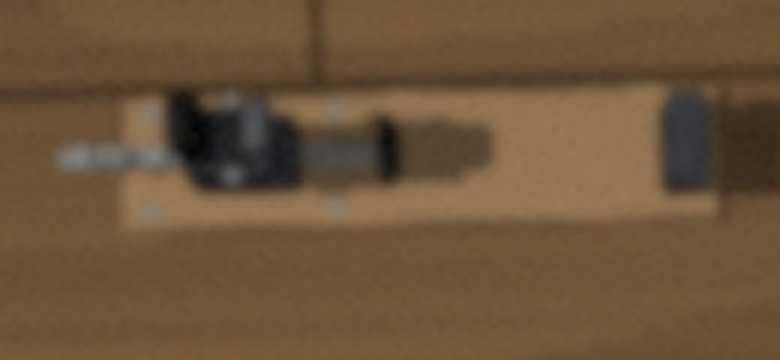

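View pics/c2.png

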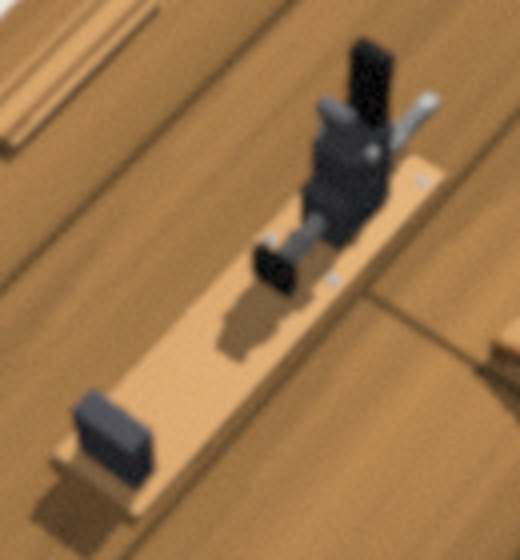

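The crops show the bed's corners, the pad at about (387,150) in the top crop and the stop at (687,140), so I can fit the clamp from both cameras.

```bash
python3 - <<'E'
from h import *
from scipy.optimize import least_squares
t=np.load('pics/top.png.npz');s=np.load('pics/scene.png.npz')
L=np.array([[-.06,-.033,.026],[-.06,.033,.026],[.24,.033,.026],[.24,-.033,.026]])
pt=np.array([(125,229),(123,97),(716,85),(717,215)])  # robot side = clamp -y (clamp x=-world y, clamp y=+world x)
pt=(pt+.5)/6-.5+[175,160]
ps=(np.array([(410,155),(443,177),(135,517),(55,458)])+.5)/4-.5+[195,130]
def W(p): 
    c,sn=np.cos(p[2]),np.sin(p[2]); return L@np.array([[c,-sn,0],[sn,c,0],[0,0,1]]).T+[p[0],p[1],0]
f=lambda p:np.r_[(proj(t,t['view'],W(p))-pt).ravel(),(proj(s,s['view'],W(p))-ps).ravel()]
r=least_squares(f,[.58,.1,-np.pi/2]);print(r.x,np.degrees(r.x[2]),r.fun.round(2))
for c,g,sl in((t,pt,slice(0,8)),(s,ps,slice(8,16))):
    print(least_squares(lambda p:f(p)[sl],r.x).x)
a=cv2.imread('pics/scene.png');m=(a.min(2)>120).astype(np.uint8);k=np.zeros_like(m);k[255:315,100:150]=1;m*=k
b=cv2.boxPoints(cv2.minAreaRect(cv2.findNonZero(m)))
P=np.array([onz(s,s['view'],p,.064) for p in b]);print(P.round(4),P.mean(0),m.sum())
# pad position in top crop: front face approx crop x 398,y150 , z .049
for x in(375,398,): print(onz(t,t['view'],np.array([x+.5,150.5])/6-.5+[175,160],.06))
E
```

```text
[ 0.59237945  0.10756221 -1.60880468] -92.1777182212956 [-1.24 -3.73 -0.31 -3.41  0.04 -0.55  0.   -0.52 -8.66 -6.2   3.77  2.
  0.04  1.07 -1.2  -1.21]
[ 0.58337688  0.10658292 -1.57823864]
[ 0.59914419  0.1074164  -1.6328623 ]
[[ 0.4915 -0.3621  0.064 ]
 [ 0.4611 -0.282   0.064 ]
 [ 0.4947 -0.2752  0.064 ]
 [ 0.5235 -0.3549  0.064 ]] [ 0.49271412 -0.31854679  0.064     ] 570
[0.58174722 0.03822898 0.06      ]
[0.5814208  0.02704591 0.06      ]
```

```bash
python3 - <<'E'
from h import *
from scipy.optimize import least_squares
t=np.load('pics/top.png.npz');s=np.load('pics/scene.png.npz')
L=np.array([[-.06,-.033,.026],[-.06,.033,.026],[.24,.033,.026],[.24,-.033,.026]])
pt=(np.array([(125,229),(123,97),(716,85),(717,215)])+.5)/6-.5+[175,160]
ps=(np.array([(443,177),(135,517),(55,458)])+.5)/4-.5+[195,130]
def W(p): 
    c,sn=np.cos(p[2]),np.sin(p[2]); return L@np.array([[c,-sn,0],[sn,c,0],[0,0,1]]).T+[p[0],p[1],0]
f=lambda p:np.r_[(proj(t,t['view'],W(p))-pt).ravel(),(proj(s,s['view'],W(p)[1:])-ps).ravel()]
r=least_squares(f,[.58,.1,-np.pi/2]);print(r.x,np.degrees(r.x[2]),r.fun.round(2))
print(least_squares(lambda p:f(p)[:8],r.x).x,least_squares(lambda p:f(p)[8:],r.x).x)
E
```

```text
[ 0.58367314  0.10721652 -1.57235017] -90.08902856262034 [-0.7  -0.13 -0.57  0.14 -0.19 -0.56  0.58 -0.54  0.42 -0.42  0.26  0.87
 -1.7  -0.68]
[ 0.58337688  0.10658292 -1.57823863] [ 0.58373801  0.1076962  -1.56835825]
```

Emit:
{"method": "carry_out", "body": {
  "plan": [
    {"travel":[0.358,-0.937,0],"angular":[0,0,-0.6],"grip":1},
    {"travel":[0.358,-0.937,0],"angular":[0,0,-0.6],"grip":1},
    {"travel":[0.358,-0.937,0],"angular":[0,0,-0.6],"grip":1},
    {"travel":[0.358,-0.937,0],"angular":[0,0,-0.6],"grip":1},
    {"travel":[0.358,-0.937,0],"angular":[0,0,-0.6],"grip":1},
    {"travel":[0.358,-0.937,0],"angular":[0,0,-0.6],"grip":1},
    {"travel":[0.358,-0.937,0],"angular":[0,0,-0.6],"grip":1},
    {"travel":[0.358,-0.937,0],"angular":[0,0,-0.6],"grip":1}
  ],
  "grip_force": 25
}}

```text
time: 0.77
ee_pos: [0.2769, 0.2383, 0.2426]
tcp_rot: [-180.0, 0.1, 144.8]
wrist_force: [-0.3, -0.1, 0.4]
opening: 0.0853
grasp_force: 0.0
```

Emit:
{"method": "carry_out", "body": {
  "plan": [
    {"travel":[0.358,-0.937,0],"angular":[0,0,-0.6],"grip":1},
    {"travel":[0.358,-0.937,0],"angular":[0,0,-0.6],"grip":1},
    {"travel":[0.358,-0.937,0],"angular":[0,0,-0.6],"grip":1},
    {"travel":[0.358,-0.937,0],"angular":[0,0,-0.6],"grip":1},
    {"travel":[0.358,-0.937,0],"angular":[0,0,-0.6],"grip":1},
    {"travel":[0.358,-0.937,0],"angular":[0,0,-0.6],"grip":1},
    {"travel":[0.358,-0.937,0],"angular":[0,0,-0.6],"grip":1},
    {"travel":[0.358,-0.937,0],"angular":[0,0,-0.6],"grip":1}
  ]
}}

```text
time: 1.43
ee_pos: [0.3846, -0.0431, 0.2416]
tcp_rot: [-179.9, 0.0, 127.5]
wrist_force: [0.6, 0.6, -0.0]
opening: 0.0856
grasp_force: 0.0
```

Emit:
{"method": "carry_out", "body": {
  "plan": [
    {"travel":[0.358,-0.937,0],"angular":[0,0,-0.6],"grip":1},
    {"travel":[0.358,-0.937,0],"angular":[0,0,-0.6],"grip":1},
    {"travel":[0.358,-0.937,0],"angular":[0,0,-0.6],"grip":1},
    {"travel":[0.358,-0.937,0],"angular":[0,0,-0.6],"grip":1},
    {"travel":[0.358,-0.937,0],"angular":[0,0,-0.6],"grip":1},
    {"travel":[0.358,-0.937,0],"angular":[0,0,-0.6],"grip":1},
    {"travel":[0.358,-0.937,0],"angular":[0,0,-0.6],"grip":1},
    {"travel":[0.358,-0.937,0],"angular":[0,0,-0.6],"grip":1}
  ]
}}

```text
time: 2.1
ee_pos: [0.4922, -0.3239, 0.2395]
tcp_rot: [-179.9, -0.1, 110.4]
wrist_force: [0.2, 0.0, -0.2]
opening: 0.0852
grasp_force: 0.0
```

```bash
cat >> h.py <<'E'
from scipy.spatial.transform import Rotation as Ro
def wsnap(f):
    o=monitor.get_obs(); c=cams.camera('wrist')
    T=np.eye(4);T[:3,:3]=Ro.from_euler('xyz',o['tcp_rot'],degrees=True).as_matrix();T[:3,3]=o['ee_pos']
    c['view']=np.linalg.inv(T@np.array(c['T_tool_cam']))
    cv2.imwrite(f,c['frame'][:,:,::-1]); np.savez(f+'.npz',**{k:v for k,v in c.items() if k!='frame'}); return c,o
E
python3 - <<'E'
from h import *
c,o=wsnap('pics/w1.png'); print(o['time'],o['ee_pos'],o['tcp_rot'],o['q'])
P=[[.491,-.3195,.064]];print(proj(c,c['view'],P))
a=c['frame'];m=(a.min(2)>110).astype(np.uint8)
n,l,st,ce=cv2.connectedComponentsWithStats(m);print(st[1:][st[1:,4]>300],ce[1:][st[1:,4]>300])
E
```

```text
2.1 [ 0.4922216  -0.32394768  0.23946412] [-1.79892300e+02 -8.28810797e-02  1.10425038e+02] [-3.33326602e+01  1.05775682e+01  1.59818599e+01  9.55348095e+01
 -3.78631764e-02  3.62422668e+01]
[[257.25704828 171.08852346]]
[[    0     0   376   362 48232]
 [  238   120    38    94  3169]
 [  368   248    45    49   626]] [[122.45558965 211.48241831]
 [256.54749132 165.43799306]
 [390.99361022 271.65654952]]
```

View pics/w1.png

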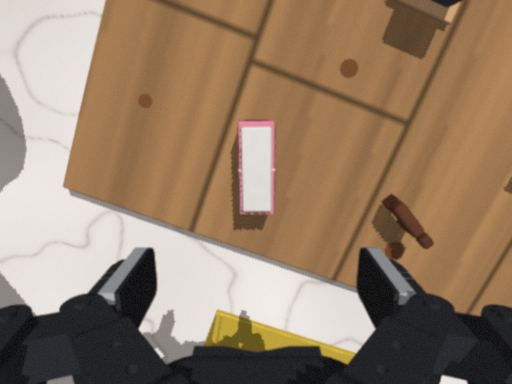

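The wrist view shows the tram centred at about (256.5,167), aligned with the image's vertical. Nothing stands near its sides.

```bash
python3 - <<'E'
from h import *
c=np.load('pics/w1.png.npz');a=cv2.imread('pics/w1.png');V=c['view']
b,g,r=[a[:,:,i].astype(int) for i in range(3)]
m=(((r-g>60)&(b-g>5))|(a.min(2)>110)).astype(np.uint8);k=np.zeros_like(m);k[105:225,225:285]=1;m*=k
R=cv2.minAreaRect(cv2.findNonZero(m));print(R)
P=np.array([onz(c,V,p,.062) for p in cv2.boxPoints(R)]);print(P.round(4),P.mean(0))
for i in range(2):
  d=P[i+1]-P[i];print(np.linalg.norm(d),np.degrees(np.arctan2(d[1],d[0])))
E
```

```text
((256.5, 166.5), (37.0, 93.0), 0.0)
[[ 0.4882 -0.3647  0.062 ]
 [ 0.4589 -0.2824  0.062 ]
 [ 0.4897 -0.2709  0.062 ]
 [ 0.5214 -0.3523  0.062 ]] [ 0.48953426 -0.31757665  0.062     ]
0.08736091509323132 109.59145423213852
0.03295416198785114 20.42054225614582
```

Emit:
{"method": "carry_out", "body": {
  "plan": [
    {"travel":[-0.004,0.006,-0.1],"angular":[0,0,0],"grip":1},
    {"travel":[-0.004,0.006,-0.2],"angular":[0,0,0],"grip":1},
    {"travel":[-0.004,0.006,-0.33],"angular":[0,0,0],"grip":1},
    {"travel":[-0.004,0.006,-0.45],"angular":[0,0,0],"grip":1},
    {"travel":[-0.004,0.006,-0.56],"angular":[0,0,0],"grip":1},
    {"travel":[-0.004,0.006,-0.63],"angular":[0,0,0],"grip":1},
    {"travel":[-0.004,0.006,-0.665],"angular":[0,0,0],"grip":1},
    {"travel":[-0.004,0.006,-0.665],"angular":[0,0,0],"grip":1}
  ]
}}

```text
time: 2.82
ee_pos: [0.4887, -0.3162, 0.0405]
tcp_rot: [-179.9, -0.2, 110.6]
wrist_force: [-0.5, -0.2, 0.8]
opening: 0.0857
grasp_force: 0.0
```

Emit:
{"method": "carry_out", "body": {
  "plan": [
    {"travel":[0,0,0],"angular":[0,0,0],"grip":-1},
    {"travel":[0,0,0],"angular":[0,0,0],"grip":-1},
    {"travel":[0,0,0],"angular":[0,0,0],"grip":-1},
    {"travel":[0,0,0],"angular":[0,0,0],"grip":-1},
    {"travel":[0,0,0],"angular":[0,0,0],"grip":-1},
    {"travel":[0,0,0],"angular":[0,0,0],"grip":-1},
    {"travel":[0,0,0],"angular":[0,0,0],"grip":-1},
    {"travel":[0,0,0],"angular":[0,0,0],"grip":-1}
  ],
  "grip_force": 25
}}

```text
time: 3.48
ee_pos: [0.4904, -0.3184, 0.0443]
tcp_rot: [179.9, 0.1, 110.6]
wrist_force: [-1.7, 0.3, 6.3]
opening: 0.0332
grasp_force: 26.3
```

Emit:
{"method": "carry_out", "body": {
  "plan": [
    {"travel":[0,0,0.05],"angular":[0,0,0],"grip":-1},
    {"travel":[0,0,0.15],"angular":[0,0,0],"grip":-1},
    {"travel":[0,0,0.27],"angular":[0,0,0],"grip":-1},
    {"travel":[0,0,0.333],"angular":[0,0,0],"grip":-1},
    {"travel":[0,0,0.333],"angular":[0,0,0],"grip":-1}
  ]
}}

```text
time: 3.9
ee_pos: [0.4913, -0.3191, 0.1482]
tcp_rot: [179.7, 0.3, 110.6]
wrist_force: [0.9, -0.5, 0.0]
opening: 0.034
grasp_force: 25.4
```

Emit:
{"method": "carry_out", "body": {
  "plan": [
    {"travel":[0.03,0.09,0],"angular":[0,0,-0.1],"grip":-1},
    {"travel":[0.07,0.2,0],"angular":[0,0,-0.2],"grip":-1},
    {"travel":[0.115,0.33,0],"angular":[0,0,-0.3],"grip":-1},
    {"travel":[0.16,0.46,0],"angular":[0,0,-0.4],"grip":-1},
    {"travel":[0.205,0.59,0],"angular":[0,0,-0.5],"grip":-1},
    {"travel":[0.25,0.72,0],"angular":[0,0,-0.6],"grip":-1},
    {"travel":[0.29,0.83,0],"angular":[0,0,-0.69],"grip":-1},
    {"travel":[0.311,0.891,0],"angular":[0,0,-0.719],"grip":-1}
  ]
}}

```text
time: 4.57
ee_pos: [0.5836, -0.0472, 0.1418]
tcp_rot: [-180.0, -0.0, 90.0]
wrist_force: [0.8, -1.1, -2.0]
opening: 0.0335
grasp_force: 25.3
```

Emit:
{"method": "carry_out", "body": {
  "plan": [
    {"travel":[0,0,0],"angular":[0,0,0],"grip":-1},
    {"travel":[0,0,0],"angular":[0,0,0],"grip":-1}
  ]
}}

```text
time: 4.73
ee_pos: [0.583, -0.0496, 0.1418]
tcp_rot: [-179.9, 0.0, 90.1]
wrist_force: [0.2, -0.3, -1.2]
opening: 0.0337
grasp_force: 25.3
```

```bash
python3 - <<'E'
from h import *
o=monitor.get_obs();print(o['ee_pos'],o['tcp_rot'],o['opening'])
c,o=wsnap('pics/w2.png')
E
```

```text
[ 0.58295064 -0.04964341  0.14178221] [-1.79927017e+02  2.24207327e-03  9.01071573e+01] 0.03372051073893202
```

View pics/w2.png

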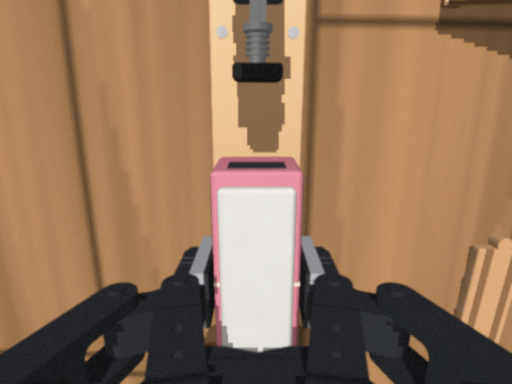

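The tram is in the gripper, lined up with the rod: bed centre at column 258, pad at 257, tram at 256.5. Now I'll lower it and let go.

Emit:
{"method": "carry_out", "body": {
  "plan": [
    {"travel":[0,0,-0.08],"angular":[0,0,0],"grip":-1},
    {"travel":[0,0,-0.17],"angular":[0,0,0],"grip":-1},
    {"travel":[0,0,-0.24],"angular":[0,0,0],"grip":-1},
    {"travel":[0,0,-0.28],"angular":[0,0,0],"grip":-1},
    {"travel":[0,0,-0.295],"angular":[0,0,0],"grip":-1},
    {"travel":[0,0,-0.305],"angular":[0,0,0],"grip":-1},
    {"travel":[0,0,-0.305],"angular":[0,0,0],"grip":-1},
    {"travel":[0,0,-0.305],"angular":[0,0,0],"grip":-1}
  ]
}}

```text
time: 5.45
ee_pos: [0.5835, -0.0514, 0.0524]
tcp_rot: [179.9, 0.0, 89.9]
wrist_force: [0.2, -0.3, -0.9]
opening: 0.0333
grasp_force: 25.3
```

Emit:
{"method": "carry_out", "body": {
  "plan": [
    {"travel":[0,0,0],"angular":[0,0,0],"grip":0.2},
    {"travel":[0,0,0],"angular":[0,0,0],"grip":0.5},
    {"travel":[0,0,0],"angular":[0,0,0],"grip":0.6},
    {"travel":[0,0,0],"angular":[0,0,0],"grip":0.6},
    {"travel":[0,0,0],"angular":[0,0,0],"grip":0.6},
    {"travel":[0,0,0],"angular":[0,0,0],"grip":0.6}
  ]
}}

```text
time: 5.95
ee_pos: [0.583, -0.0507, 0.0512]
tcp_rot: [-180.0, 0.0, 90.0]
wrist_force: [-0.0, -0.3, -0.2]
opening: 0.0686
grasp_force: 0.0
```

Emit:
{"method": "carry_out", "body": {
  "plan": [
    {"travel":[0,0,0.08],"angular":[0,0,0],"grip":0.6},
    {"travel":[0,0,0.2],"angular":[0,0,0],"grip":0.6},
    {"travel":[0,0,0.33],"angular":[0,0,0],"grip":0.6},
    {"travel":[0,0,0.46],"angular":[0,0,0],"grip":0.6},
    {"travel":[0,0,0.59],"angular":[0,0,0],"grip":1},
    {"travel":[0,0,0.6],"angular":[0,0,0],"grip":1},
    {"travel":[0,0,0.6],"angular":[0,0,0],"grip":1}
  ]
}}

```text
time: 6.53
ee_pos: [0.5841, -0.0508, 0.2344]
tcp_rot: [179.7, 0.0, 90.0]
wrist_force: [1.4, 0.4, -0.7]
opening: 0.0852
grasp_force: 0.0
```

```bash
python3 - <<'E'
from h import *
c,o=wsnap('pics/w3.png');print(o['ee_pos'],o['tcp_rot'])
E
```

```text
[ 0.58413438 -0.05079401  0.23439526] [1.79698011e+02 2.82147654e-02 8.99744562e+01]
```

View pics/w3.png

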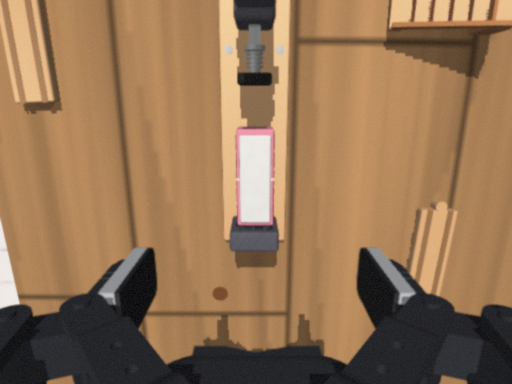

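The tram stands on the bed just short of the stop: roof rows 128 to 226, pad front at row 84, stop top from row 219. I'll turn these into distances.

```bash
python3 - <<'E'
from h import *
c=np.load('pics/w3.png.npz');V=c['view']
for n,uv,z in [('padfront top',(256,84),.064),('tram back',(256,127),.06),('tram front',(256,226),.06),('stop face top L',(232,219),.076),('stop face R',(278,219),.076),('tramBL',(237,128),.06),('tramBR',(274,128),.06),('tramFL',(238,226),.06),('tramFR',(274,226),.06),('bedendL',(224,242),.026),('bedendR',(285,240),.026),('bedL',(221,100),.026),('bedR',(287,100),.026)]:
    p=onz(c,V,uv,z);print(n,p.round(4),'clamp x',(.107-p[1]).round(4))
E
```

```text
padfront top [0.5847 0.0298 0.064 ] clamp x 0.0772
tram back [ 0.5847 -0.0065  0.06  ] clamp x 0.1135
tram front [ 0.5846 -0.1001  0.06  ] clamp x 0.2071
stop face top L [ 0.5629 -0.0871  0.076 ] clamp x 0.1941
stop face R [ 0.6045 -0.0872  0.076 ] clamp x 0.1942
tramBL [ 0.5679 -0.0073  0.06  ] clamp x 0.1143
tramBR [ 0.6007 -0.0074  0.06  ] clamp x 0.1144
tramFL [ 0.5673 -0.1     0.06  ] clamp x 0.207
tramFR [ 0.6019 -0.1001  0.06  ] clamp x 0.2071
bedendL [ 0.5501 -0.1316  0.026 ] clamp x 0.2386
bedendR [ 0.6161 -0.1294  0.026 ] clamp x 0.2364
bedL [0.5511 0.0166 0.026 ] clamp x 0.0904
bedR [0.6148 0.0166 0.026 ] clamp x 0.0904
```

Emit:
{"method": "carry_out", "body": {
  "plan": [
    {"travel":[0,0.05,0],"angular":[0,0,0.25],"grip":1},
    {"travel":[0,0.1,0],"angular":[0,0,0.5],"grip":1},
    {"travel":[0,0.15,0],"angular":[0,0,0.75],"grip":1},
    {"travel":[0,0.2,0],"angular":[0,0,0.95],"grip":1},
    {"travel":[0,0.2,0],"angular":[0,0,0.95],"grip":1}
  ]
}}

```text
time: 7.0
ee_pos: [0.5824, 0.0113, 0.2291]
tcp_rot: [-179.9, -0.1, 117.6]
wrist_force: [0.9, -0.2, 0.1]
opening: 0.0852
grasp_force: 0.0
```

Emit:
{"method": "carry_out", "body": {
  "plan": [
    {"travel":[0,0.05,0],"angular":[0,0,0.25],"grip":1},
    {"travel":[0,0.1,0],"angular":[0,0,0.5],"grip":1},
    {"travel":[0,0.15,0],"angular":[0,0,0.75],"grip":1},
    {"travel":[0,0.2,0],"angular":[0,0,0.95],"grip":1},
    {"travel":[0,0.2,0],"angular":[0,0,0.95],"grip":1}
  ]
}}

```text
time: 7.42
ee_pos: [0.5825, 0.0708, 0.2294]
tcp_rot: [-179.9, -0.1, 144.7]
wrist_force: [0.3, 0.2, -0.4]
opening: 0.0854
grasp_force: 0.0
```

Emit:
{"method": "carry_out", "body": {
  "plan": [
    {"travel":[0,0.04,0],"angular":[0,0,0.25],"grip":1},
    {"travel":[0,0.08,0],"angular":[0,0,0.5],"grip":1},
    {"travel":[0,0.12,0],"angular":[0,0,0.75],"grip":1},
    {"travel":[0,0.15,0],"angular":[0,0,0.95],"grip":1},
    {"travel":[0,0.15,0],"angular":[0,0,0.95],"grip":1}
  ]
}}

```text
time: 7.83
ee_pos: [0.5827, 0.1147, 0.2298]
tcp_rot: [-180.0, -0.1, 171.7]
wrist_force: [0.1, -1.6, -0.5]
opening: 0.0852
grasp_force: 0.0
```

Emit:
{"method": "carry_out", "body": {
  "plan": [
    {"travel":[0,0,0],"angular":[0,0,0.15],"grip":1},
    {"travel":[0,0,0],"angular":[0,0,0.29],"grip":1},
    {"travel":[0,0,0],"angular":[0,0,0.29],"grip":1},
    {"travel":[0,0,0],"angular":[0,0,0.29],"grip":1},
    {"travel":[0,0,0],"angular":[0,0,0.29],"grip":1}
  ]
}}

```text
time: 8.25
ee_pos: [0.583, 0.1136, 0.2308]
tcp_rot: [-180.0, -0.0, 179.6]
wrist_force: [0.5, -0.2, 0.0]
opening: 0.0854
grasp_force: 0.0
```

```bash
python3 - <<'E'
from h import *
c,o=wsnap('pics/w4.png');print(o['time'],o['ee_pos'],o['tcp_rot'],o['q'])
V=c['view']; T=lambda x,y,z:[.5835+y,.108-x,.018+z]
P=proj(c,V,[T(-14,0,152) if 0 else T(-.022,0,.152),T(-.006,0,.152),T(.026,0,.134),T(-.09,0,.031),T(-.014,-.013,.152),T(-.014,.013,.152)]);print(P.round(0))
E
```

```text
8.25 [0.5829856  0.11362144 0.23082026] [-1.79987436e+02 -3.08022114e-02  1.79615781e+02] [ 1.10313253e+01  1.09531777e+01  1.54509439e+01  9.45304456e+01
 -6.21852291e-03  1.14155422e+01]
[[284. 218.]
 [257. 219.]
 [208. 209.]
 [346. 174.]
 [271. 198.]
 [271. 239.]]
```

View pics/w4.png

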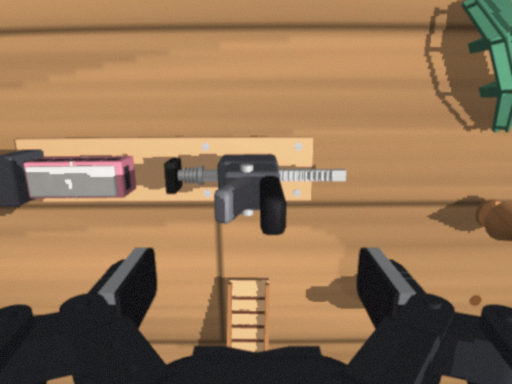

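The wrist view shows the post and trigger at (272,205) and (230,205), where I predicted them. The rod tail ends at (346,174), which means an advance of about 5 mm, and the pad is at (173,175). I'll go down over the trigger and squeeze.

Emit:
{"method": "carry_out", "body": {
  "plan": [
    {"travel":[0,0,-0.1],"angular":[0,0,0],"grip":1},
    {"travel":[0,0,-0.2],"angular":[0,0,0],"grip":1},
    {"travel":[0,0,-0.28],"angular":[0,0,0],"grip":1},
    {"travel":[0,0,-0.32],"angular":[0,0,0],"grip":1},
    {"travel":[0,0,-0.332],"angular":[0,0,0],"grip":1},
    {"travel":[0,0,-0.332],"angular":[0,0,0],"grip":0.7},
    {"travel":[0,0,-0.332],"angular":[0,0,0],"grip":0.65}
  ]
}}

```text
time: 8.88
ee_pos: [0.5836, 0.1143, 0.1331]
tcp_rot: [180.0, 0.1, 179.9]
wrist_force: [0.2, -0.4, 0.6]
opening: 0.0706
grasp_force: 0.0
```

Emit:
{"method": "carry_out", "body": {
  "plan": [
    {"travel":[0,0,0],"angular":[0,0,0],"grip":0.4},
    {"travel":[0,0,0],"angular":[0,0,0],"grip":0.1},
    {"travel":[0,0,0],"angular":[0,0,0],"grip":-0.2},
    {"travel":[0,0,0],"angular":[0,0,0],"grip":-0.25},
    {"travel":[0,0,0],"angular":[0,0,0],"grip":-0.25},
    {"travel":[0,0,0],"angular":[0,0,0],"grip":-0.25},
    {"travel":[0,0,0],"angular":[0,0,0],"grip":-0.25}
  ],
  "grip_force": 25
}}

```text
time: 9.47
ee_pos: [0.5844, 0.1156, 0.1348]
tcp_rot: [179.8, 0.3, 180.0]
wrist_force: [0.3, 5.5, 8.7]
opening: 0.0318
grasp_force: 8.7
```

```bash
python3 - <<'E'
from h import *
c,o=wsnap('pics/w5.png');print(o['time'],o['ee_pos'],o['tcp_rot'],o['opening'],o['grasp_force'])
V=c['view']; T=lambda x,y,z:[.5835+y,.108-x,.018+z]
for a in(0,.005,.01,.015,.02):print(a,proj(c,V,[T(-.095+a,0,.031),T(.072+a,0,.046)]).round(1).tolist())
E
```

```text
9.4667 [0.58436766 0.11557464 0.1348058 ] [179.83199428   0.28450054 179.95331182] 0.03183154475447174 8.68845172226429
0 [[386.4, 202.9], [129.5, 210.6]]
0.005 [[379.0, 203.0], [121.6, 210.6]]
0.01 [[371.6, 203.0], [113.8, 210.6]]
0.015 [[364.2, 203.0], [105.9, 210.6]]
0.02 [[356.8, 203.0], [98.1, 210.6]]
```

View pics/w5.png

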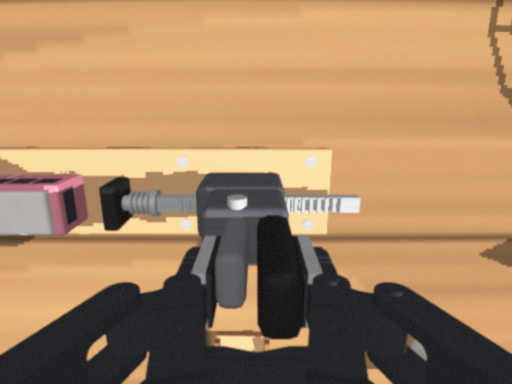

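The lever is upright and the tail end has moved to column 360, so the advance is about 18 mm. The next two squeezes can't yet load the spring.

Emit:
{"method": "carry_out", "body": {
  "plan": [
    {"travel":[0,0,0],"angular":[0,0,0],"grip":0.65},
    {"travel":[0,0,0],"angular":[0,0,0],"grip":0.65},
    {"travel":[0,0,0],"angular":[0,0,0],"grip":0.65},
    {"travel":[0,0,0],"angular":[0,0,0],"grip":0.65},
    {"travel":[0,0,0],"angular":[0,0,0],"grip":0.65},
    {"travel":[0,0,0],"angular":[0,0,0],"grip":0.65}
  ]
}}

```text
time: 10.02
ee_pos: [0.583, 0.1143, 0.1315]
tcp_rot: [180.0, -0.0, 179.9]
wrist_force: [-0.2, 0.2, -0.0]
opening: 0.0709
grasp_force: 0.0
```

Emit:
{"method": "carry_out", "body": {
  "plan": [
    {"travel":[0,0,0],"angular":[0,0,0],"grip":0.4},
    {"travel":[0,0,0],"angular":[0,0,0],"grip":0.1},
    {"travel":[0,0,0],"angular":[0,0,0],"grip":-0.2},
    {"travel":[0,0,0],"angular":[0,0,0],"grip":-0.25},
    {"travel":[0,0,0],"angular":[0,0,0],"grip":-0.25},
    {"travel":[0,0,0],"angular":[0,0,0],"grip":-0.25},
    {"travel":[0,0,0],"angular":[0,0,0],"grip":-0.25}
  ]
}}

```text
time: 10.6
ee_pos: [0.5836, 0.1156, 0.133]
tcp_rot: [179.8, 0.1, 180.0]
wrist_force: [-0.4, 5.8, 6.5]
opening: 0.0325
grasp_force: 9.0
```

```bash
cat >> h.py <<'E'
def tail(f,pr=True):
    a=cv2.imread(f).astype(int); c=np.load(f+'.npz');V=c['view']
    T=lambda x,y,z:[.5835+y,.108-x,.018+z]
    r=int(round(proj(c,V,[T(-.06,0,.031)])[0,1]))
    b=a[r-4:r+5,285:400]; sat=(b.max(2)-b.min(2)).mean(0); cols=285+np.where(sat<40)[0]
    beds=a[r-40:r-32,300:400].mean(0).sum(1)
    be=300+np.argmin(np.diff(cv2.GaussianBlur(beds[None].astype(np.float32),(5,1),0)[0]))
    e=cols.max()
    pt=onz(c,V,(e+.5,r),.018+.039)[1]; pb=onz(c,V,(be+.5,r-36),.026)[1]
    # bed end is clamp x=-60
    print('tail col',e,'bedend col',be,'adv(abs)',round(.095+.108-pt,4),'adv(rel bed)',round(.095+pb-pt-.060,4))
def look(n):
    c,o=wsnap(n);print(o['time'],o['ee_pos'].round(4),o['opening'],o['grasp_force'].round(1) if hasattr(o['grasp_force'],'round') else o['grasp_force']);tail(n)
E
python3 - <<'E'
from h import *
tail('pics/w4.png');tail('pics/w5.png');look('pics/w6.png')
E
```

```text
tail col 345 bedend col 312 adv(abs) 0.0076 adv(rel bed) 0.0084
tail col 359 bedend col 330 adv(abs) 0.0208 adv(rel bed) 0.0218
10.6 [0.5836 0.1156 0.133 ] 0.032457650654699306 8.950655534863472
tail col 345 bedend col 330 adv(abs) 0.0303 adv(rel bed) 0.031
```

Emit:
{"method": "carry_out", "body": {
  "plan": [
    {"travel":[0,0,0],"angular":[0,0,0],"grip":0.65},
    {"travel":[0,0,0],"angular":[0,0,0],"grip":0.65},
    {"travel":[0,0,0],"angular":[0,0,0],"grip":0.65},
    {"travel":[0,0,0],"angular":[0,0,0],"grip":0.65},
    {"travel":[0,0,0],"angular":[0,0,0],"grip":0.65},
    {"travel":[0,0,0],"angular":[0,0,0],"grip":0.65}
  ]
}}

```text
time: 11.15
ee_pos: [0.583, 0.1142, 0.1314]
tcp_rot: [-180.0, -0.0, 179.9]
wrist_force: [0.9, 0.4, -0.2]
opening: 0.0706
grasp_force: 0.0
```

Emit:
{"method": "carry_out", "body": {
  "plan": [
    {"travel":[0,0,0],"angular":[0,0,0],"grip":0.4},
    {"travel":[0,0,0],"angular":[0,0,0],"grip":0.1},
    {"travel":[0,0,0],"angular":[0,0,0],"grip":-0.2},
    {"travel":[0,0,0],"angular":[0,0,0],"grip":-0.25},
    {"travel":[0,0,0],"angular":[0,0,0],"grip":-0.25},
    {"travel":[0,0,0],"angular":[0,0,0],"grip":-0.25},
    {"travel":[0,0,0],"angular":[0,0,0],"grip":-0.25}
  ]
}}

```text
time: 11.73
ee_pos: [0.5836, 0.1156, 0.133]
tcp_rot: [179.8, 0.1, 180.0]
wrist_force: [-1.0, 6.5, 6.4]
opening: 0.032
grasp_force: 8.7
```

```bash
python3 - <<'E'
from h import *
look('pics/w7.png')
for f in('w5','w6','w7'):
    a=cv2.imread(f'pics/{f}.png').max(2).astype(int); print(f,a[196:206,40:190:3].mean(0).astype(int).tolist())
E
```

```text
11.7333 [0.5836 0.1156 0.133 ] 0.031959592403138934 8.651686012744904
tail col 329 bedend col 330 adv(abs) 0.0406 adv(rel bed) 0.0413
w5 [180, 170, 140, 146, 178, 179, 159, 122, 63, 34, 35, 45, 116, 119, 119, 134, 167, 167, 168, 167, 118, 33, 33, 32, 31, 26, 25, 68, 146, 150, 136, 146, 130, 151, 125, 152, 128, 159, 141, 129, 137, 137, 138, 138, 139, 139, 133, 131, 137, 136]
w6 [177, 154, 129, 175, 178, 170, 137, 106, 37, 36, 34, 87, 118, 119, 110, 37, 32, 34, 33, 28, 24, 25, 83, 129, 132, 122, 141, 123, 143, 125, 142, 139, 155, 124, 125, 133, 137, 138, 137, 138, 138, 137, 129, 136, 137, 135, 136, 131, 137, 136]
w7 [175, 152, 128, 173, 177, 168, 135, 104, 36, 33, 32, 32, 31, 32, 28, 22, 22, 88, 128, 133, 117, 139, 116, 141, 122, 138, 144, 151, 112, 124, 132, 136, 136, 136, 135, 136, 133, 127, 136, 133, 133, 135, 127, 135, 135, 133, 134, 130, 138, 136]
```

The rod is at about 38 mm and the tram hasn't moved yet. A fourth full squeeze brings the rod to about 48 mm, which is just about touching the stop.

Emit:
{"method": "carry_out", "body": {
  "plan": [
    {"travel":[0,0,0],"angular":[0,0,0],"grip":0.65},
    {"travel":[0,0,0],"angular":[0,0,0],"grip":0.65},
    {"travel":[0,0,0],"angular":[0,0,0],"grip":0.65},
    {"travel":[0,0,0],"angular":[0,0,0],"grip":0.65},
    {"travel":[0,0,0],"angular":[0,0,0],"grip":0.65},
    {"travel":[0,0,0],"angular":[0,0,0],"grip":0.65}
  ]
}}

```text
time: 12.28
ee_pos: [0.583, 0.1142, 0.1315]
tcp_rot: [180.0, -0.0, 179.9]
wrist_force: [0.2, 0.3, -0.0]
opening: 0.0707
grasp_force: 0.0
```

Emit:
{"method": "carry_out", "body": {
  "plan": [
    {"travel":[0,0,0],"angular":[0,0,0],"grip":0.4},
    {"travel":[0,0,0],"angular":[0,0,0],"grip":0.2},
    {"travel":[0,0,0],"angular":[0,0,0],"grip":0.05},
    {"travel":[0,0,0],"angular":[0,0,0],"grip":-0.1},
    {"travel":[0,0,0],"angular":[0,0,0],"grip":-0.25},
    {"travel":[0,0,0],"angular":[0,0,0],"grip":-0.25},
    {"travel":[0,0,0],"angular":[0,0,0],"grip":-0.25},
    {"travel":[0,0,0],"angular":[0,0,0],"grip":-0.25}
  ]
}}

```text
time: 12.95
ee_pos: [0.5836, 0.1156, 0.1332]
tcp_rot: [179.8, 0.1, 180.0]
wrist_force: [0.2, 5.4, 8.8]
opening: 0.0322
grasp_force: 9.4
```

```bash
cat >> h.py <<'E'
def padback(f):
    a=cv2.imread(f).max(2).astype(float)[196:206].mean(0)
    i=[j for j in range(30,160) if a[j]<75<=a[j+1] and a[j-8:j].max()<75][-1]
    print(f,'pad back col',i+(75-a[i])/(a[i+1]-a[i]))
E
python3 - <<'E'
from h import *
look('pics/w8.png')
for f in('w5','w6','w7','w8'): padback(f'pics/{f}.png'); tail(f'pics/{f}.png')
E
```

```text
12.95 [0.5836 0.1156 0.1332] 0.03220480059963045 9.442379996180534
tail col 315 bedend col 330 adv(abs) 0.0495 adv(rel bed) 0.0502
pics/w5.png pad back col 121.1415313225058
tail col 359 bedend col 330 adv(abs) 0.0208 adv(rel bed) 0.0218
pics/w6.png pad back col 105.76601671309191
tail col 345 bedend col 330 adv(abs) 0.0303 adv(rel bed) 0.031
pics/w7.png pad back col 90.64599483204134
tail col 329 bedend col 330 adv(abs) 0.0406 adv(rel bed) 0.0413
pics/w8.png pad back col 79.9746835443038
tail col 315 bedend col 330 adv(abs) 0.0495 adv(rel bed) 0.0502
```

The rod has moved about 10 mm but the pad only 7 mm, so the spring is at about 3 mm. From here I'll squeeze in small steps.

Emit:
{"method": "carry_out", "body": {
  "plan": [
    {"travel":[0,0,0],"angular":[0,0,0],"grip":0.65},
    {"travel":[0,0,0],"angular":[0,0,0],"grip":0.65},
    {"travel":[0,0,0],"angular":[0,0,0],"grip":0.65},
    {"travel":[0,0,0],"angular":[0,0,0],"grip":0.65},
    {"travel":[0,0,0],"angular":[0,0,0],"grip":0.65},
    {"travel":[0,0,0],"angular":[0,0,0],"grip":0.65}
  ]
}}

```text
time: 13.5
ee_pos: [0.583, 0.1142, 0.1314]
tcp_rot: [180.0, -0.0, 179.9]
wrist_force: [1.0, 0.2, 0.2]
opening: 0.0707
grasp_force: 0.0
```

Emit:
{"method": "carry_out", "body": {
  "plan": [
    {"travel":[0,0,0],"angular":[0,0,0],"grip":0.45},
    {"travel":[0,0,0],"angular":[0,0,0],"grip":0.3},
    {"travel":[0,0,0],"angular":[0,0,0],"grip":0.2},
    {"travel":[0,0,0],"angular":[0,0,0],"grip":0.15},
    {"travel":[0,0,0],"angular":[0,0,0],"grip":0.1},
    {"travel":[0,0,0],"angular":[0,0,0],"grip":0.1},
    {"travel":[0,0,0],"angular":[0,0,0],"grip":0.1},
    {"travel":[0,0,0],"angular":[0,0,0],"grip":0.1}
  ]
}}

```text
time: 14.17
ee_pos: [0.5833, 0.1123, 0.1327]
tcp_rot: [-179.8, 0.1, 179.8]
wrist_force: [-1.9, -11.4, 6.7]
opening: 0.047
grasp_force: 5.7
```

```bash
python3 - <<'E'
from h import *
look('pics/w9.png');padback('pics/w9.png')
E
```

```text
14.1667 [0.5833 0.1123 0.1327] 0.04702054952174444 5.7219380512833595
tail col 319 bedend col 336 adv(abs) 0.0508 adv(rel bed) 0.0518
pics/w9.png pad back col 86.00645161290322
```

Emit:
{"method": "carry_out", "body": {
  "plan": [
    {"travel":[0,0,0],"angular":[0,0,0],"grip":0.05},
    {"travel":[0,0,0],"angular":[0,0,0],"grip":0},
    {"travel":[0,0,0],"angular":[0,0,0],"grip":0},
    {"travel":[0,0,0],"angular":[0,0,0],"grip":0}
  ]
}}

```text
time: 14.55
ee_pos: [0.5835, 0.1121, 0.133]
tcp_rot: [-179.8, 0.1, 179.8]
wrist_force: [-1.0, -11.8, 9.2]
opening: 0.0427
grasp_force: 6.3
```

```bash
cat >> h.py <<'E'
def edge(v,lo,hi,th,rise):
    out=[j+(th-v[j])/(v[j+1]-v[j]) for j in range(lo,hi) if (v[j]<th<=v[j+1] if rise else v[j]>=th>v[j+1])]
    return out
def meas(f):
    im=cv2.imread(f);a=im.max(2).astype(float)[196:206].mean(0); c=np.load(f+'.npz');V=c['view']
    pe=[e for e in edge(a,30,160,75,True) if a[int(e)-8:int(e)].max()<75][-1]
    b=im[199:208].astype(float);s=(b.max(2)-b.min(2)).mean(0); te=edge(s,296,400,40,True)[-1]
    beds=im[163:171].astype(float).max(2).mean(0); g=np.diff(cv2.GaussianBlur(beds[None],(5,1),0)[0])
    i=300+np.argmin(g[300:400]); w=-g[i-3:i+4]; be=(w*np.arange(i-3,i+4)).sum()/w.sum()+.5
    yp=onz(c,V,(pe,201),.064)[1]; yt=onz(c,V,(te,203),.055)[1]; yb=onz(c,V,(be,167),.026)[1]
    print(f[5:7],'pad back-bed %.2f  tail-bed %.2f  pad-tail %.2f mm (cols %.1f %.1f %.1f)'%((yb-yp)*1e3,(yb-yt)*1e3,(yt-yp)*1e3,pe,te,be))
E
python3 - <<'E'
from h import *
look('pics/wa.png')
for f in('w5','w6','w7','w8','w9','wa'): meas(f'pics/{f}.png')
E
```

```text
14.55 [0.5835 0.1121 0.133 ] 0.04271167777703503 6.269135512411594
tail col 317 bedend col 336 adv(abs) 0.0522 adv(rel bed) 0.0531
w5 pad back-bed 137.79  tail-bed -13.68  pad-tail 151.47 mm (cols 121.1 359.5 330.7)
w6 pad back-bed 146.72  tail-bed -3.79  pad-tail 150.51 mm (cols 105.8 345.3 331.4)
w7 pad back-bed 156.25  tail-bed 6.11  pad-tail 150.14 mm (cols 90.6 330.0 331.4)
w8 pad back-bed 163.04  tail-bed 15.66  pad-tail 147.38 mm (cols 80.0 315.2 331.4)
w9 pad back-bed 162.80  tail-bed 16.56  pad-tail 146.24 mm (cols 86.0 319.5 336.8)
wa pad back-bed 164.20  tail-bed 18.11  pad-tail 146.09 mm (cols 84.4 317.3 337.0)
```

Emit:
{"method": "carry_out", "body": {
  "plan": [
    {"travel":[0,0,0],"angular":[0,0,0],"grip":-0.06},
    {"travel":[0,0,0],"angular":[0,0,0],"grip":-0.12},
    {"travel":[0,0,0],"angular":[0,0,0],"grip":-0.18},
    {"travel":[0,0,0],"angular":[0,0,0],"grip":-0.23},
    {"travel":[0,0,0],"angular":[0,0,0],"grip":-0.25},
    {"travel":[0,0,0],"angular":[0,0,0],"grip":-0.25},
    {"travel":[0,0,0],"angular":[0,0,0],"grip":-0.25}
  ]
}}

```text
time: 15.18
ee_pos: [0.5837, 0.1155, 0.1335]
tcp_rot: [179.9, 0.2, 180.0]
wrist_force: [-1.3, 5.5, 10.0]
opening: 0.0326
grasp_force: 14.1
```

```bash
python3 - <<'E'
from h import *
look('pics/wb.png')
for f in('wa','wb'): meas(f'pics/{f}.png')
E
```

```text
15.1833 [0.5837 0.1155 0.1335] 0.03260706728255228 14.096728563308716
tail col 301 bedend col 330 adv(abs) 0.0586 adv(rel bed) 0.0593
wa pad back-bed 164.20  tail-bed 18.11  pad-tail 146.09 mm (cols 84.4 317.3 337.0)
wb pad back-bed 164.10  tail-bed 24.89  pad-tail 139.21 mm (cols 78.8 301.0 331.4)
```

View pics/wb.png

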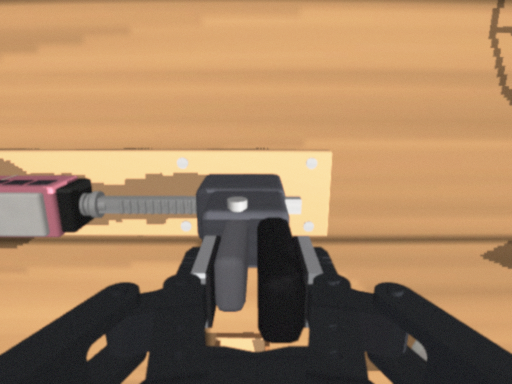

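The tram is against the stop, since the pad no longer moves. The spring is squeezed by about 10.5 mm, which is within the 4–12 mm allowed, and the trigger is held. I'll check that it's settled, then hand in.

Emit:
{"method": "carry_out", "body": {
  "plan": [
    {"travel":[0,0,0],"angular":[0,0,0],"grip":-0.25},
    {"travel":[0,0,0],"angular":[0,0,0],"grip":-0.25},
    {"travel":[0,0,0],"angular":[0,0,0],"grip":-0.25},
    {"travel":[0,0,0],"angular":[0,0,0],"grip":-0.25}
  ]
}}

```text
time: 15.57
ee_pos: [0.5837, 0.1154, 0.1335]
tcp_rot: [179.9, 0.2, 180.0]
wrist_force: [-1.7, 5.7, 9.9]
opening: 0.0325
grasp_force: 14.1
```

```bash
python3 - <<'E'
from h import *
look('pics/wc.png');meas('pics/wc.png')
print(ticket.job_done())
E
```

```text
15.5667 [0.5837 0.1154 0.1335] 0.03246904917997483 14.079460501670837
tail col 301 bedend col 330 adv(abs) 0.0586 adv(rel bed) 0.0592
wc pad back-bed 164.12  tail-bed 24.93  pad-tail 139.19 mm (cols 78.8 301.0 331.5)
the job is handed in; nothing more can be done
None
```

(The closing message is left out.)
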